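# Slide the parts board home and turn the keeper over it

### The arm

A 6-joint arm with a two-finger parallel gripper is mounted at the origin on the work surface; the furniture and walls round the work are solid. World frame = base frame: x ahead of the robot, y to its left, z up, the work surface at z = 0. Lengths are in m, angles in degrees, forces in N, time in s.
With the tool pointing down it reaches from about 0.375 to 0.9 m from the base axis. Payload 3.1 kg.
Tool frame: the origin (TCP) lies at the very end of the fingers, on their centre line; the grasp point (between the pads) lies 19 mm behind it; z points along the fingers, y is the line along which they close (so a half turn about z gives the same grasp; the last joint's range is limited). The gripper opens to 87 mm and grips with 3 to 60 N. Pads are 19 mm wide; open, the fingers measure 117 mm over their backs; the gripper's body (75 mm by 190 mm) begins 51 mm behind the grasp point.
Start: joints at [-79.727, 30.224, 82.088, -0, 67.689, -10.227], TCP at [0.219, -0.585, 0.223] pointing down, gripper open.
Joint ranges: [-176.69, 176.69], [-43.24, 126.21], [12.49, 139.97], [-82, 262], [0, 151.66], [-163.58, 163.58]. Speed limits (degrees/s): [159.86, 159.86, 180, 180, 180, 180].

### API

Orientations are given as a 3x3 rotation matrix whose columns are the frame's x, y, z axes.
In Python, from rig import bot, imaging gives the robot as it stands.
- The arm moves only by the tool drive_tool, never from a script. Its argument "deltas" is text: rows parted by semicolons, each of 5 numbers parted by spaces: the finger opening in mm, from 0 to 87, then the shift along the world's x, y, z in mm, then the turn about the world's z in rad. In form: jaw dx dy dz twist; .... A call has 1 to 12 rows; each row is the pose to reach, as a shift and turn from the pose commanded when the call began; what a row does not reach only later rows make up. A row lasts 1/10 s, in which the tool goes at most 50 mm and 8.59 degrees, less where a joint would pass 70% of its speed; a pose out of reach is approached as far as the arm can. A call with a gripper value outside its range is refused whole. The fingers move at their own pace and stop on an object; the grip force is fixed at half the most. Time passes only in rows, so rows that repeat a pose let the fingers close. It gives the time, the measured TCP pose, the force, the opening and the grip force at its end, in the units of the state.
- bot.read_state(): the state, without advancing time (a new reading comes with each control period).
- imaging.capture(name): name is "side" or "top" or "wrist"; returns the picture (420x560x3 uint8, red, green, blue); there is no depth.
- imaging.camera_model(name): a dict with "fx", "fy", "cx", "cy" (pixels), "T" (4x4, takes a point from camera to world coordinates). Camera axes: x right, y down, z forward; pixel columns grow to the right and rows downward; lengths in m; the calibration is good to about 2 mm. A picture is of the moment at which its call begins: read the wrist's pose just before it. camera_model takes no time and is no camera call; for the wrist camera it gives the pose at the moment of the call.
- bot.hand_in(): hands the job in; it is judged then, once.
The state is a dict: "time_s": time; "joint_positions": joint angles; "qvel": joint speeds; "tau": joint torques, N m; "position": TCP position; "tcp_rot": TCP orientation; "force": force on the tool from outside, world axes, zero at the start; "moment": the same for the moment, N m; "opening": opening from 0.0 (shut) to 1.0 (fully open); "grasp_force": force on a finger pad.
Only numpy, scipy, OpenCV 4.12 (cv2) and the standard library are available. Lean on these libraries where they do the work, as an engineer would, in place of code of your own. Each camera call takes 0.05 s, during which the arm holds its last target. There are 200 camera calls.

### The job

Push the wooden board along its rack with a fingertip, gently, toward the end of the rack that has the upright stop, until its feet drop into the notches and its top lies flush with the side guides. Then push the steel keeper's peg round so that the keeper lies fully across the board. Lift and grip nothing, keep the bearing on the board, and leave the drill chuck and the nut beyond the stop where they are.

Things in the scene. Friction and masses are not known exactly. Their poses are not given: they have to be found in the camera images.
- rack: Fixed wooden rack, 310 x 190 mm in plan, 72 mm high; origin at the centre of its underside, z up, x axis = the direction in which the board must slide. Two light wooden runners along x (x -150 to +150 mm, |y| 45 to 75 mm, top z 50 mm). Outside them stand aluminium side guides (inner faces y = +-77, outer +-83 mm, top z 72 mm). All coordinates below are in this frame.
- channel (a point): The rack's open rear end: rack x -150, y 0, z 50 mm (height of the runners' tops). The channel between the runners is 90 mm wide, open upward and at this end, with its floor at z 12 mm: fingertips fit in it behind the board.
- stop (a point): Middle of the top of the inner face of the upright stop plate across the +x end: rack x 144, y 0, z 72 mm. A board pushed as far as this plate has overshot its notches by 26 mm.
- home (a point): Where the board's origin is when it sits in the notches: rack x 48, y 0, z 52 mm; loose by +-3.5 mm along x and +-2 mm along y. The runners have four notches, 8 mm deep and 21 mm long; the four feet fall in together, only here.
- board: Loose wooden board, 140 mm along x (the rack's x), 150 mm along y, 20 mm thick, about 0.45 kg, four feet 10 mm high below; origin at the centre of its underside. Starts 60 to 120 mm short of home, underside at z 60, top at z 80 mm, 8 mm proud of the guides. Home: underside z 52, top z 72 mm, flush with the guides, and it slides no further.
- push_edge (a point): Centre of the board's bare rear (-x) edge face, 70 mm behind and 10 mm above the board's origin; to be pushed in the rack's +x from the open channel. Sliding takes about 2 to 6 N; at home the push rises sharply. Push at 0.05 m/s or slower and stop at about 10 N: at over 0.1 m/s the feet strike the notch ends with more than 60 N, which counts as ramming.
- bearing: Steel ball bearing, 52 mm across, 15 mm high, about 0.2 kg, lying loose and flat on the board, rides along with it; origin at the centre of its underside.
- keeper (a joint): Angle of the steel keeper about its upright pivot, rad: 0 open (points to the rack's -x, outside the +y guide), 1.57 closed at its stop (points to -y, across the board). It turns anticlockwise seen from above, with about 1 N at the peg, and stays where left. Starts at 0 to 0.1.
- keeper_pivot (a point): Pivot of the keeper: rack x 80, y 94.5 mm, on the bar's underside at z 74.5 mm. The bar is 6 mm thick and 18 mm wide: it passes over the board only when the board is home; otherwise it strikes the board's side.
- keeper_peg (a point): Upright steel peg near the free end of the keeper, 14 mm across, 53 mm from the pivot; this point is on its axis at z = 94.5 mm; the peg spans z = 80.5 to 108.5 mm.
- chuck: Steel drill chuck standing on the bench beyond the rack's +x end, 46 mm across, 68 mm high; origin at the centre of its underside. Bystander.
- nut: Large hexagon nut, 36 x 41 x 19 mm, on the bench beyond the +x end of the rack; origin at the centre of its underside. Bystander.
Things that resemble listed ones, but are neither listed nor needed, are in the scene too. What is shaped like the bearing but blue is not meant.

How it is judged:
By the outcome, as a careful person would: the job done as asked, in the order asked, and still so for the second after the job is handed in, with the robot touching nothing.
It also fails if it takes over 48 s, if anything falls off the work surface, if the arm or the gripper's body presses on something with over 40 N, if the wrist force passes 120 N, or if a joint passes its speed limit or range.

## Working session

There is one attempt and no reset: what is moved stays moved. The work goes in short steps, Python scripts to look and compute and a tool call to move; the robot and the scene stay as the last step left them, time stands still between calls to the robot, and variables do not carry over. Pictures are saved under pics/ and viewed, at most 10 in all, crops included, and the job is handed in when it is done.

Besides the shell and the picture viewer there is one more tool, called after "Emit:" as name(argument=value, ...) on one line, values as JSON. drive_tool: Moves the arm, as the interface text tells. Its arguments: {"type":"object","properties":{"deltas":{"type":"string"}},"required":["deltas"]}

```bash
mkdir -p pics; ls; python3 - <<'E'
from rig import bot, imaging
import cv2,numpy as np
a=[imaging.capture(n) for n in("top","side")]
for n,i in zip(("top","side"),a):
    cv2.imwrite(f"pics/{n}0.png",i[:,:,::-1]); m=imaging.camera_model(n); print(n,m["fx"],m["cx"],m["cy"],np.round(m["T"],3).tolist())
s=bot.read_state();print(s["time_s"],s["position"],s["force"],s["tcp_rot"])
E
```

```text
pics
top 392.37921021458266 285.0043398764695 208.61746411222896 [[-0.012, -0.995, 0.101, 0.428], [-0.999, 0.008, -0.039, -0.041], [0.038, -0.101, -0.994, 0.938], [0.0, 0.0, 0.0, 1.0]]
side 418.7610612011014 278.3198880416755 211.28411532522233 [[0.999, -0.039, 0.032, 0.477], [-0.048, -0.505, 0.862, -0.777], [-0.018, -0.862, -0.506, 0.498], [0.0, 0.0, 0.0, 1.0]]
0.1 [ 0.21877396 -0.58476028  0.22166993] [ 0.53010001 -0.16126458 -0.20387026] [[ 9.36665046e-01  3.50226299e-01 -3.62803144e-04]
 [ 3.50226334e-01 -9.36663167e-01  1.90422195e-03]
 [ 3.27084265e-04 -1.91068136e-03 -9.99998121e-01]]
```

View pics/top0.png

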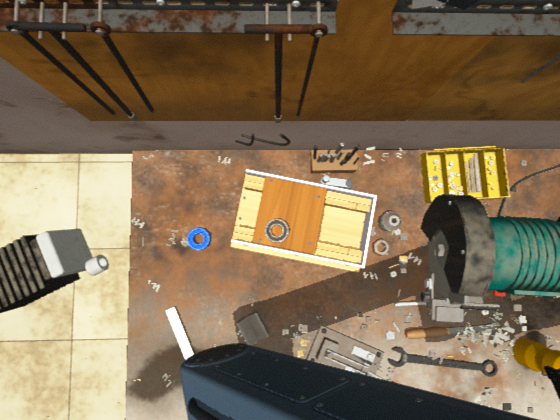

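View pics/side0.png

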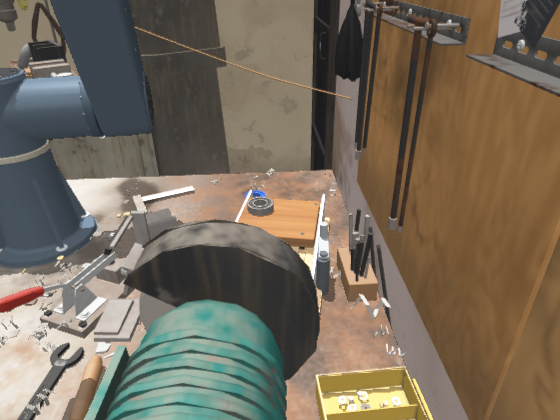

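The top view shows the rack, with its open end at left (240,210) and the white stop at right (370,232). The board is at (258–325, 178–255) with the steel bearing at (277,230). The keeper is near (335,182), the chuck at (390,220) and the nut at (381,247). Lookalike: the blue ring at (199,239), outside the rack. The grinder blocks much of the side view, but the peg shows at about (323,228–290).

```bash
python3 - <<'E'
import cv2
a=cv2.imread("pics/top0.png")[140:290,220:420]
b=cv2.imread("pics/side0.png")[170:320,220:420]
cv2.imwrite("pics/ct.png",cv2.resize(a,None,fx=4,fy=4,interpolation=2))
E
```

```text
(no output)
```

View pics/ct.png

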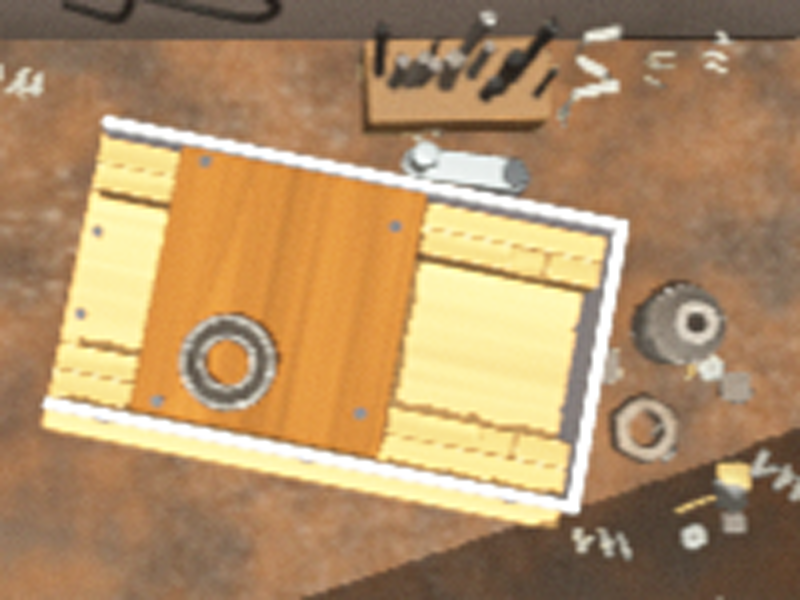

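The crop confirms my picks. Coordinates below are in crop pixels.
- White guide frame corners: (104,118), (628,222), (578,512), (43,404).
- Board rear edge: (180,148) to (133,405).
- Bearing: (228,362).
- Peg top: (425,155), with the pivot at about (515,177).
- Chuck: (680,322).
- Nut: (645,428).

Next I'll compute rack-frame positions from colour masks.

```bash
cat > h.py <<'E'
import numpy as np,cv2
from rig import bot,imaging
def ray(m,p):
    d=np.array([(p[0]-m["cx"])/m["fx"],(p[1]-m["cy"])/m["fy"],1]); return m["T"][:3,3],m["T"][:3,:3]@d
def cast(m,p,z):
    o,d=ray(m,p); return (o+d*(z-o[2])/d[2])
def tri(a,b):
    (o,d),(q,e)=a,b; s=np.linalg.lstsq(np.c_[d,-e],q-o,rcond=None)[0]; A,B=o+s[0]*d,q+s[1]*e; return (A+B)/2,np.linalg.norm(A-B)
def big(mask): return max(cv2.findContours(mask,0,2)[0],key=cv2.contourArea)
E
python3 - <<'E'
from h import *
m=imaging.camera_model("top"); s=imaging.camera_model("side")
im=cv2.imread("pics/top0.png"); roi=np.zeros(im.shape[:2],np.uint8); roi[160:285,225:385]=255
w=cv2.inRange(im,(215,215,215),(255,255,255))&roi
c=cv2.minAreaRect(big(w)); P=cv2.boxPoints(c); print("white box",P.tolist())
hsv=cv2.cvtColor(im,cv2.COLOR_BGR2HSV)
b=cv2.inRange(hsv,(8,150,150),(19,255,255))&roi
b=cv2.morphologyEx(b,cv2.MORPH_OPEN,np.ones((5,5)));Q=cv2.boxPoints(cv2.minAreaRect(big(b))); print("board",Q.tolist())
W=np.array([cast(m,p,.072) for p in P]);B=np.array([cast(m,p,.080) for p in Q])
H=[cast(m,((x+.5)/4+219.5,(y+.5)/4+139.5),.072) for x,y in((104,118),(628,222),(578,512),(43,404))]
print(np.round(W,4),np.round(H,4),np.round(B,4),sep="\n")
H=np.array(H); u=(H[1]-H[0]+H[2]-H[3])[:2]; u/=np.linalg.norm(u); v=np.array([-u[1],u[0]])
# stop outer face: midpoint of +x edge corners; guide outer y=+-83
print("lens",[np.linalg.norm(H[i]-H[(i+1)%4]) for i in range(4)])
f=(H[1]+H[2])[:2]/2; r=(H[0]+H[3])[:2]/2
O=(f+r)/2 ; print("u",u,"yaw",np.degrees(np.arctan2(u[1],u[0])),"centre frame",O)
O=O-u*0.0 
np.savez("rack.npz",u=u,O=O)
def rk(p): d=np.asarray(p)[:2]-O; return np.round([d@u*1e3,d@v*1e3],1)
print("board rk",[rk(p) for p in B],"ctr",rk(B.mean(0)))
for n,x,y,z in(("bearing",228,362,.095),("peg",427,153,.1085),("piv",515,177,.081),("chuck",698,321,.068),("nut",645,426,.019)):
    p=cast(m,((x+.5)/4+219.5,(y+.5)/4+139.5),z); print(n,np.round(p,4),rk(p))
t,e=tri(ray(m,((228.5)/4+219.5,(362.5)/4+139.5)),ray(s,(260,204)));print("bearing tri",t,e)
E
```

```text
white box [[230.46792602539062, 242.83773803710938], [245.85281372070312, 160.784912109375], [379.2867736816406, 185.80377197265625], [363.9018859863281, 267.8565979003906]]
board [[251.65383911132812, 241.73077392578125], [264.8077087402344, 175.9615478515625], [327.3077087402344, 188.4615478515625], [314.1538391113281, 254.23077392578125]]
[[ 0.4413  0.0455  0.072 ]
 [ 0.6241  0.0116  0.072 ]
 [ 0.5655 -0.2883  0.072 ]
 [ 0.3829 -0.2473  0.072 ]]
[[ 0.6051  0.0121  0.072 ]
 [ 0.5444 -0.2815  0.072 ]
 [ 0.3834 -0.2478  0.072 ]
 [ 0.4461  0.0458  0.072 ]]
[[ 0.443  -0.0011  0.08  ]
 [ 0.5879 -0.0307  0.08  ]
 [ 0.559  -0.1692  0.08  ]
 [ 0.4143 -0.137   0.08  ]]
lens [np.float64(0.2997833146156425), np.float64(0.16443676007221214), np.float64(0.30019138339016743), np.float64(0.16249974442830648)]
u [-0.20563269 -0.97862924] yaw -101.86653888868288 centre frame [ 0.4947484  -0.11785445]
board rk [array([-103.6,  -74.6]), array([-104.4,   73.2]), array([37. , 73.4]), array([ 35.3, -74.8])] ctr [-33.9  -0.7]
bearing [ 0.467  -0.0554  0.095 ] [-55.4 -40. ]
peg [ 0.5777 -0.1634  0.1085] [27.6 90.5]
piv [ 0.5689 -0.2164  0.081 ] [81.2 92.8]
chuck [ 0.4885 -0.3203  0.068 ] [199.4  35.5]
nut [ 0.4303 -0.3019  0.019 ] [193.4 -25.2]
bearing tri [ 0.46744789 -0.05546288  0.09239172] 0.00070710090876689
```

Positions agree within a few mm: the bearing triangulates to z 0.092, and the pivot comes out at (81,93) against the stated (80,94.5). The board is about 82 mm short of home. I'll lift clear, shut the fingers, then go over the channel.

Emit:
drive_tool(deltas="0 0 0 80 0; 0 0 0 160 0; 0 0 0 160 0; 0 0 0 160 0; 0 306 609 160 -0.565; 0 306 609 160 -0.565; 0 306 609 160 -0.565; 0 306 609 160 -0.565; 0 306 609 160 -0.565; 0 306 609 160 -0.565; 0 306 609 160 -0.565; 0 306 609 160 -0.565")

```text
time_s: 1.3
position: [0.3986, -0.2257, 0.3818]
tcp_rot: [[0.979, -0.206, -0.001], [-0.206, -0.979, 0.001], [-0.001, -0.001, -1.0]]
force: [1.7, 0.2, -0.1]
opening: 0.029
grasp_force: 0.0
```

Emit:
drive_tool(deltas="0 126 250 0 0; 0 126 250 0 0; 0 126 250 0 0; 0 126 250 0 0; 0 126 250 0 0; 0 126 250 0 0; 0 126 250 -50 0; 0 126 250 -100 0; 0 126 250 -150 0; 0 126 250 -190 0; 0 126 250 -190 0; 0 126 250 -190 0")

```text
time_s: 2.5
position: [0.5244, 0.022, 0.1923]
tcp_rot: [[0.979, -0.206, -0.002], [-0.206, -0.979, 0.0], [-0.002, 0.0, -1.0]]
force: [0.1, -0.3, 0.8]
opening: 0.011
grasp_force: 0.0
```

```bash
python3 - <<'E'
from h import *
s=bot.read_state()
i=imaging.capture("wrist"); cv2.imwrite("pics/w1.png",i[:,:,::-1]); 
r=np.load("rack.npz");u,O=r["u"],r["O"];v=np.array([-u[1],u[0]]);d=s["position"][:2]-O
print(s["position"],s["force"],s["opening"],"rk",d@u*1e3,d@v*1e3)
m=imaging.camera_model("wrist");np.savez("w1.npz",**m)
E
```

```text
[0.52436209 0.02203751 0.19234091] [ 0.14196256 -0.33499826  0.75937146] 0.011494928853508161 rk -142.9919064767206 0.21446613538402517
```

View pics/w1.png

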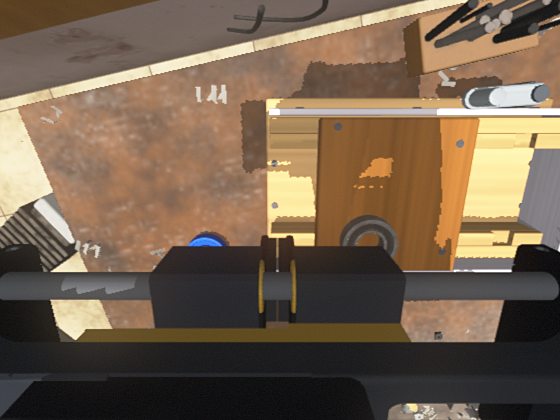

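Wrist view: the fingertip is at about (278,240). The board's rear edge runs along column 320 with its +y corner at (320,118). The peg end of the keeper is at about (472,97), and the holder's bottom edge runs from (420,75) to (560,45). I'll check heights with two views.

```bash
python3 - <<'E'
from h import *
m=imaging.camera_model("top"); w=dict(np.load("w1.npz"))
r=np.load("rack.npz");u,O=r["u"],r["O"];v=np.array([-u[1],u[0]])
rk=lambda p:np.round([(p[:2]-O)@u*1e3,(p[:2]-O)@v*1e3,p[2]*1e3],1)
f=lambda x,y:((x+.5)/4+219.5,(y+.5)/4+139.5)
for n,a,b in(("board corner",f(180,148),(320,118)),("screw on board",f(205,160),(338,127)),("screw2",f(396,227),(460,144)),("peg top",f(427,153),(472,97)),("holder corner",f(366,128),(420,75)),("holder top",f(363,40),(405,18)) ):
    t,e=tri(ray(m,a),ray(w,b)); print(n,rk(t),round(e*1e3,1))
E
```

```text
board corner [-104.5   75.9   62.2] 2.8
screw on board [-89.4  68.8  76.8] 1.1
screw2 [22.  53.5 77.4] 1.9
peg top [31.1 96.7 70.5] 3.5
holder corner [ -1.7 116.1  30.8] 4.0
holder top [-12.6 174.    5.4] 2.6
```

Emit:
drive_tool(deltas="0 0 0 -50 0; 0 0 0 -100 0; 0 0 0 -137 0; 0 0 0 -137 0; 0 0 0 -137 0")

```text
time_s: 3.05
position: [0.5265, 0.0217, 0.0574]
tcp_rot: [[0.979, -0.206, 0.003], [-0.206, -0.979, -0.001], [0.004, -0.0, -1.0]]
force: [-0.2, 0.4, 0.5]
opening: 0.008
grasp_force: 0.0
```

Emit:
drive_tool(deltas="0 -0.8 -3.9 0 0; 0 -1.6 -7.8 0 0; 0 -2.5 -11.7 0 0; 0 -3.3 -15.7 0 0; 0 -4.1 -19.6 0 0; 0 -4.9 -23.5 0 0; 0 -5.7 -27.4 0 0; 0 -6.6 -31.3 0 0; 0 -7.4 -35.2 0 0; 0 -8.2 -39.1 0 0")

```text
time_s: 4.05
position: [0.5162, -0.0168, 0.0555]
tcp_rot: [[0.979, -0.206, -0.0], [-0.206, -0.979, 0.001], [-0.0, -0.001, -1.0]]
force: [0.7, 4.3, 0.2]
opening: 0.006
grasp_force: 2.2
```

Emit:
drive_tool(deltas="0 -0.8 -3.9 0 0; 0 -1.6 -7.8 0 0; 0 -2.5 -11.7 0 0; 0 -3.3 -15.7 0 0; 0 -4.1 -19.6 0 0; 0 -4.9 -23.5 0 0; 0 -5.7 -27.4 0 0; 0 -6.6 -31.3 0 0; 0 -7.4 -35.2 0 0; 0 -8.2 -39.1 0 0; 0 -9.0 -43.1 0 0")

```text
time_s: 5.15
position: [0.5071, -0.0605, 0.0555]
tcp_rot: [[0.979, -0.206, -0.0], [-0.206, -0.979, 0.0], [-0.0, -0.0, -1.0]]
force: [1.4, 4.6, -1.1]
opening: 0.003
grasp_force: 1.8
```

```bash
cat > look.py <<'E'
from h import *
import sys
m=imaging.camera_model("top"); im=imaging.capture("top")[:,:,::-1].copy(); n=sys.argv[1]
cv2.imwrite(f"pics/{n}.png",cv2.resize(im[140:290,220:420],None,fx=4,fy=4,interpolation=2))
r=np.load("rack.npz");u,O=r["u"],r["O"];v=np.array([-u[1],u[0]])
p=bot.read_state(); d=p["position"][:2]-O; print("tcp rk",d@u*1e3,d@v*1e3,p["position"][2],p["force"],p["time_s"])
E
python3 look.py t2
```

```text
tcp rk -58.0920349629037 0.39342927643367415 0.055517046774292964 [-0.09089721  1.16186425 -0.39398575] 5.2
```

View pics/t2.png

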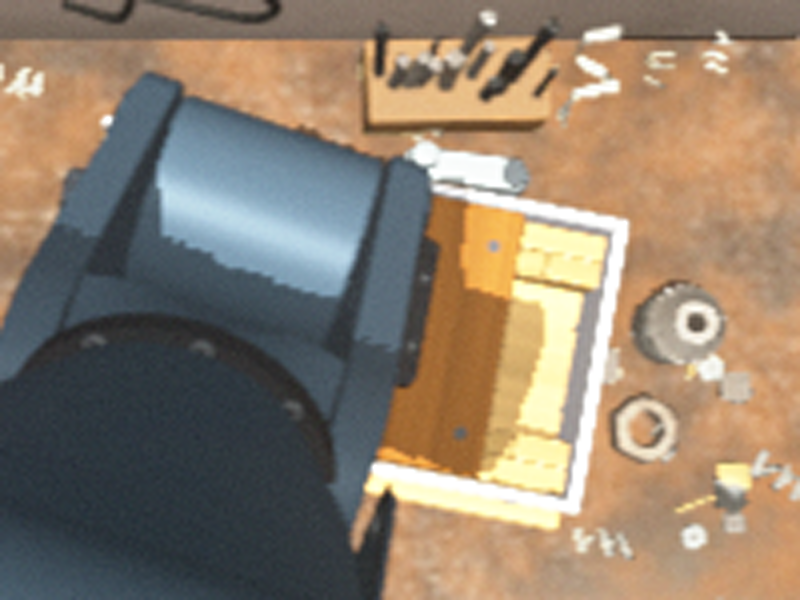

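The top view shows the board's front screw moved from (396,227) to (494,246), about 55 mm, so about 27 mm is left. The keeper and bystanders haven't moved.

Emit:
drive_tool(deltas="0 -0.8 -3.9 0 0; 0 -1.6 -7.8 0 0; 0 -2.5 -11.7 0 0; 0 -3.1 -14.7 0 0; 0 -3.7 -17.6 0 0; 0 -4.1 -19.6 0 0; 0 -4.5 -21.5 0 0")

```text
time_s: 5.9
position: [0.5027, -0.0818, 0.0555]
tcp_rot: [[0.979, -0.206, -0.0], [-0.206, -0.979, 0.0], [-0.0, -0.0, -1.0]]
force: [0.9, 4.0, -0.9]
opening: 0.005
grasp_force: 1.6
```

Emit:
drive_tool(deltas="0 -0.4 -2 0 0; 0 -0.8 -3.9 0 0; 0 -1.1 -5.4 0 0")

```text
time_s: 6.2
position: [0.5018, -0.0871, 0.0556]
tcp_rot: [[0.979, -0.206, 0.0], [-0.206, -0.979, 0.0], [0.0, -0.0, -1.0]]
force: [1.2, 3.5, -0.6]
opening: 0.005
grasp_force: 2.0
```

Emit:
drive_tool(deltas="0 -0.3 -1.5 0 0; 0 -0.6 -2.9 0 0; 0 -0.6 -2.9 0 0")

```text
time_s: 6.5
position: [0.5011, -0.0901, 0.0556]
tcp_rot: [[0.979, -0.206, 0.0], [-0.206, -0.979, -0.0], [0.0, 0.0, -1.0]]
force: [0.6, 3.1, -0.4]
opening: 0.006
grasp_force: 1.5
```

Emit:
drive_tool(deltas="0 -0.3 -1.5 0 0; 0 -0.6 -2.9 0 0; 0 -0.6 -2.9 0 0")

```text
time_s: 6.8
position: [0.5011, -0.0907, 0.0556]
tcp_rot: [[0.978, -0.208, 0.001], [-0.208, -0.978, 0.003], [0.001, -0.003, -1.0]]
force: [5.1, 11.5, -0.3]
opening: 0.004
grasp_force: 6.6
```

The push rose sharply to about 12.5 N and motion stopped, so the board should be home. I'll back off, lift, and look.

Emit:
drive_tool(deltas="0 1 4 0 0; 0 6 29 0 0; 0 10 49 20 0; 0 10 49 70 0; 0 10 49 120 0; 0 20 99 160 0; 0 30 140 160 0; 0 30 140 160 0; 0 30 140 160 0")

```text
time_s: 7.7
position: [0.5306, 0.0476, 0.2159]
tcp_rot: [[0.979, -0.203, 0.001], [-0.203, -0.979, -0.002], [0.001, 0.001, -1.0]]
force: [-0.2, -0.6, 0.2]
opening: 0.006
grasp_force: 0.0
```

```bash
python3 look.py t3
```

```text
tcp rk -168.29305743656369 0.6897680210900176 0.21523330658391016 [ 0.36646624 -0.19409189 -0.48679953] 7.75
```

View pics/t3.png

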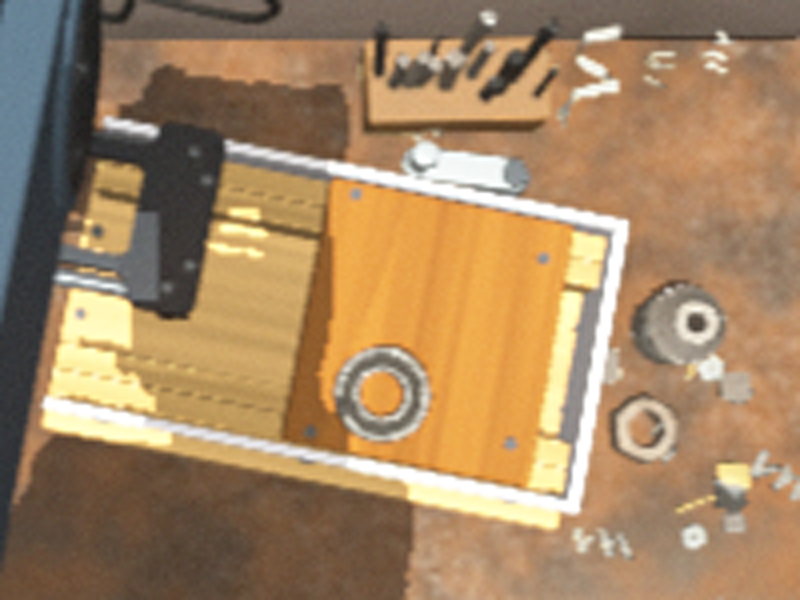

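The board is at the notch position: its front screw is at (543,258) and there's a clear strip before the stop. The bearing is on it at (382,392), and the chuck and nut haven't moved. Before pushing the peg I'll check the holder's bit heights for gripper-body clearance.

```bash
python3 - <<'E'
from h import *
m=imaging.camera_model("top"); s=imaging.camera_model("side")
r=np.load("rack.npz");u,O=r["u"],r["O"];v=np.array([-u[1],u[0]])
rk=lambda p:np.round([(p[:2]-O)@u*1e3,(p[:2]-O)@v*1e3,p[2]*1e3],1)
f=lambda x,y:((x+.5)/4+219.5,(y+.5)/4+139.5)
for z in(.072,.08): print("board front",[rk(cast(m,f(*p),z)) for p in((573,228),(530,487))],"rear",rk(cast(m,f(330,180),z)))
i=imaging.capture("side")[:,:,::-1]; a=cv2.resize(i[170:320,220:420],None,fx=4,fy=4,interpolation=2); cv2.imwrite("pics/s3.png",a)
E
```

```text
board front [array([119.9,  72.7,  72. ]), array([121.5, -73.9,  72. ])] rear [-19.2  72.1  72. ]
board front [array([118.3,  71.3,  80. ]), array([119.8, -74. ,  80. ])] rear [-19.6  70.7  80. ]
```

View pics/s3.png

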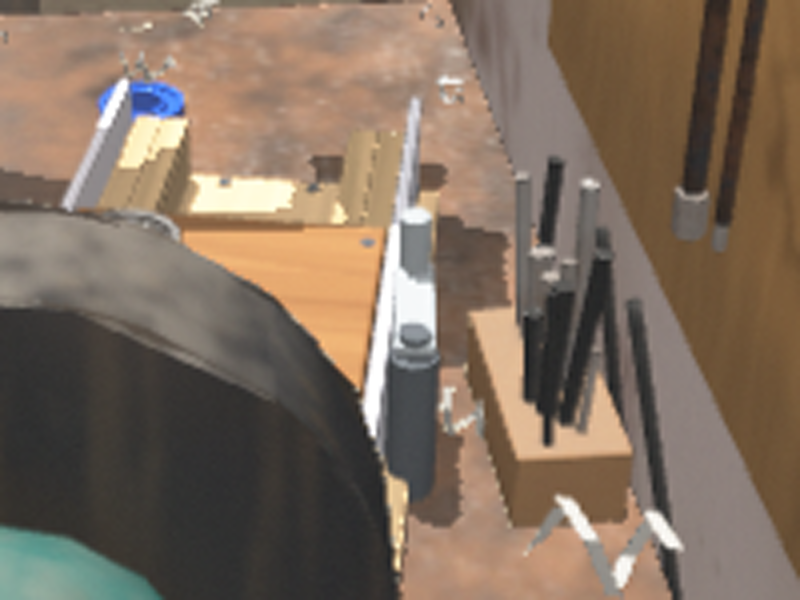

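Side view: the peg top is at (415,217), the pivot at (413,335), and the bit tips are at (555,160), (590,185) and (603,235). The board looks level with the guide.

```bash
python3 - <<'E'
from h import *
m=imaging.camera_model("top"); s=imaging.camera_model("side")
r=np.load("rack.npz");u,O=r["u"],r["O"];v=np.array([-u[1],u[0]])
rk=lambda p:np.round([(p[:2]-O)@u*1e3,(p[:2]-O)@v*1e3,p[2]*1e3],1)
f=lambda x,y:((x+.5)/4+219.5,(y+.5)/4+139.5); g=lambda x,y:((x+.5)/4+219.5,(y+.5)/4+169.5)
for n,a,b in(("peg",(427,153),(415,217)),("piv",(513,173),(413,335)),("black",(380,25),(555,160)),("white",(488,18),(590,185)),("blk2",(550,25),(603,235)),("grey?",(432,45),(522,178)),("holder top corner",(370,125),(470,312)),("board screw",(356,195),(367,242))):
    t,e=tri(ray(m,f(*a)),ray(s,g(*b))); print(n,rk(t),round(e*1e3,1))
E
```

```text
peg [ 27.6  90.5 108.5] 0.0
piv [79.4 94.2 83.1] 0.3
black [-11.  150.6 119.7] 1.5
white [ 42.6 161.7 139.2] 1.2
blk2 [ 75.8 166.  136.1] 1.9
grey? [ 18.  139.5 127.5] 9.0
holder top corner [ -1.  115.6  40. ] 2.5
board screw [-3.5 67.  73.5] 1.1
```

```bash
cat > plan.py <<'E'
from h import *
r=np.load("rack.npz");u,O=r["u"],r["O"];v=np.array([-u[1],u[0]])
W=lambda q:O+u*q[0]/1e3+v*q[1]/1e3
def push(a,r): return np.array([79.7-53*np.cos(a)-r*np.sin(a), 94.3-53*np.sin(a)+r*np.cos(a)])
E
python3 - <<'E'
from plan import *
s=bot.read_state(); print(s["joint_positions"],s["position"])
p=s["position"][:2]
print("start",np.round((W((28,114))-p)*1e3,1),"dz",92-s["position"][2]*1e3)
b=W((28,114))
for a in np.arange(0.07,1.6,.0833): print(round(a,3),np.round((W(push(a,16.5))-b)*1e3,1))
E
```

```text
[-7.02194849e+00  2.36768197e+01  9.58622585e+01 -8.73005728e-02
  6.05494059e+01  9.48903671e+01] [0.52980773 0.04617228 0.21485979]
start [  70.7 -214.9] dz -122.85978658334443
0.07 [-6.3  3.7]
0.153 [-10.6   5.5]
0.237 [-15.    6.9]
0.32 [-19.5   8. ]
0.403 [-24.1   8.7]
0.486 [-28.7   9. ]
0.57 [-33.3   8.9]
0.653 [-37.9   8.4]
0.736 [-42.4   7.5]
0.82 [-46.9   6.3]
0.903 [-51.2   4.7]
0.986 [-55.4   2.8]
1.07 [-59.4   0.5]
1.153 [-63.2  -2.2]
1.236 [-66.8  -5.1]
1.32 [-70.1  -8.3]
1.403 [-73.2 -11.8]
1.486 [-75.9 -15.5]
1.569 [-78.3 -19.4]
```

Emit:
drive_tool(deltas="0 71 -215 0 0; 0 71 -215 0 0; 0 71 -215 0 0; 0 71 -215 0 0; 0 71 -215 0 0; 0 71 -215 0 0; 0 71 -215 -40 0; 0 71 -215 -80 0; 0 71 -215 -110 0; 0 71 -215 -123 0; 0 71 -215 -123 0; 0 71 -215 -123 0")

```text
time_s: 9.0
position: [0.6019, -0.1683, 0.0933]
tcp_rot: [[0.979, -0.206, 0.001], [-0.206, -0.979, -0.001], [0.001, 0.0, -1.0]]
force: [-0.3, 0.3, -0.2]
opening: 0.003
grasp_force: 0.0
```

```bash
python3 - <<'E'
from plan import *
s=bot.read_state(); d=s["position"][:2]-O; print(d@u*1e3,d@v*1e3,s["position"],s["force"])
i=imaging.capture("wrist"); cv2.imwrite("pics/w2.png",i[:,:,::-1])
E
```

```text
27.36123429416367 115.22952653063889 [ 0.60188902 -0.16832591  0.09329707] [-0.3192266   0.25068679 -0.17785747]
```

View pics/w2.png

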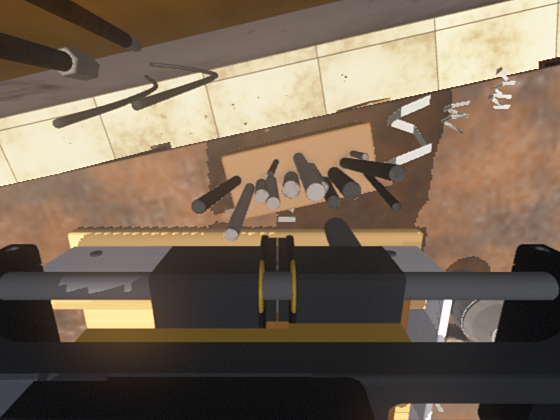

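Wrist view: the fingertips are beside the keeper with the bits clear ahead at about (230–400, 170–230), and there's no contact. Now I'll push the peg round its arc, turning the tool with it.

Emit:
drive_tool(deltas="0 -3 2 0 0.04; 0 -7 3.7 0 0.07; 0 -11.5 5.5 0 0.15; 0 -16 6.9 0 0.24; 0 -20.5 8 0 0.32; 0 -25 8.7 0 0.4; 0 -29.5 9 0 0.49; 0 -34 8.9 0 0.57; 0 -39 8.4 0 0.65; 0 -43 7.5 0 0.74")

```text
time_s: 10.05
position: [0.5599, -0.1607, 0.0949]
tcp_rot: [[0.86, 0.511, 0.004], [0.511, -0.86, -0.002], [0.003, 0.004, -1.0]]
force: [0.8, 1.4, -0.6]
opening: 0.009
grasp_force: 0.5
```

```bash
python3 - <<'E'
from plan import *
s=bot.read_state(); p=s["position"][:2]; d=p-O; print(d@u*1e3,d@v*1e3,push(.736,16.5),s["force"])
for a in np.arange(0.82,1.66,.0833): print(round(a,3),np.round((W(push(a,16.5))-p)*1e3,1),round(a-.736,2))
E
```

```text
28.50395933274075 72.59295436055235 [29.3416081  70.94871812] [ 0.79003291  1.40300098 -0.62463732]
0.82 [-6.3 -1.7] 0.08
0.903 [-10.6  -3.3] 0.17
0.987 [-14.8  -5.3] 0.25
1.07 [-18.8  -7.6] 0.33
1.153 [-22.6 -10.2] 0.42
1.237 [-26.2 -13.1] 0.5
1.32 [-29.5 -16.3] 0.58
1.403 [-32.6 -19.8] 0.67
1.486 [-35.3 -23.5] 0.75
1.57 [-37.7 -27.5] 0.83
1.653 [-39.8 -31.6] 0.92
```

Emit:
drive_tool(deltas="0 -5 -1.5 0 0.08; 0 -9.5 -3.3 0 0.17; 0 -14 -5.3 0 0.25; 0 -18 -7.6 0 0.33; 0 -22 -10.2 0 0.42; 0 -25.5 -13.1 0 0.5; 0 -29 -16.3 0 0.58; 0 -32 -19.8 0 0.67; 0 -34.5 -22 0 0.75")

```text
time_s: 10.95
position: [0.5257, -0.1833, 0.0948]
tcp_rot: [[0.281, 0.96, 0.005], [0.96, -0.281, -0.002], [-0.001, 0.005, -1.0]]
force: [0.9, 0.7, -0.5]
opening: 0.007
grasp_force: 0.4
```

```bash
python3 - <<'E'
from plan import *
s=bot.read_state(); p=s["position"][:2]; d=p-O; print(d@u*1e3,d@v*1e3,push(1.486,16.5),s["force"],s["joint_positions"])
E
```

```text
57.65781499319843 43.708641551733194 [58.77046402 42.88789517] [ 0.93961064  0.73220717 -0.52882265] [-3.07328663e+01  3.53507847e+01  9.84620189e+01  2.74072422e-02
  4.58811360e+01 -1.44433193e+01]
```

Emit:
drive_tool(deltas="0 -1 -2 0 0; 0 -1.5 -4 0 0; 0 -2 -5.5 0 0; 0 -2 -5.5 0 0")

```text
time_s: 11.35
position: [0.5232, -0.1881, 0.0933]
tcp_rot: [[0.285, 0.958, 0.003], [0.958, -0.285, -0.001], [0.0, 0.003, -1.0]]
force: [2.8, 1.4, 2.4]
opening: 0.006
grasp_force: 1.5
```

Emit:
drive_tool(deltas="0 -0.2 -1.5 0 0; 0 -0.4 -3 0 0; 0 -0.4 -3 0 0")

```text
time_s: 11.65
position: [0.523, -0.1886, 0.0932]
tcp_rot: [[0.286, 0.958, 0.003], [0.958, -0.286, 0.004], [0.004, 0.002, -1.0]]
force: [4.5, 9.2, 5.1]
opening: 0.006
grasp_force: 5.4
```

```bash
python3 - <<'E'
from plan import *
s=bot.read_state(); p=s["position"][:2]; d=p-O; print(d@u*1e3,d@v*1e3,s["force"],s["force"][:2]@u,s["force"][:2]@v)
E
```

```text
63.387114145874655 42.147074987450225 [4.5446599  9.17009933 5.05519925] -9.908658025412254 2.56186483736294
```

The push rose to about 10 N at rack x 63.4, where 63.2 was expected, so the keeper is at its stop. I'll withdraw and check.

Emit:
drive_tool(deltas="0 1 5 0 0; 0 4 20 0 0; 0 4 20 50 0; 0 4 20 100 0; 0 4 20 150 0; 0 10 70 170 0; 0 20 120 170 0; 0 30 170 170 0; 0 40 220 170 0; 0 40 220 170 0; 0 40 220 170 0; 0 40 220 170 0")

```text
time_s: 12.85
position: [0.5609, 0.0286, 0.262]
tcp_rot: [[0.284, 0.959, -0.002], [0.959, -0.284, -0.001], [-0.001, -0.001, -1.0]]
force: [-0.7, -0.9, -0.4]
opening: 0.002
grasp_force: 0.0
```

```bash
python3 look.py t4
```

```text
tcp rk -156.42475453590478 34.90369359841926 0.2620983629972043 [-0.68622931  0.05908806 -0.85692814] 12.9
```

View pics/t4.png

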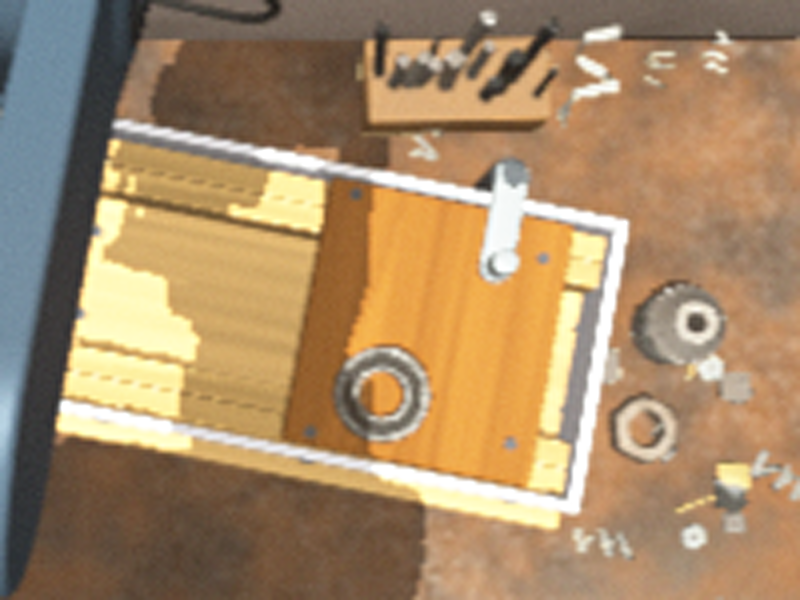

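The keeper lies square across the board, with its pivot at (512,172) and its peg at (503,262). The board is in its notches, the bearing is still on it at (382,393), and the chuck and nut haven't moved.

```bash
python3 -c "
from rig import bot
print(bot.hand_in())"
```

```text
the job is handed in; nothing more can be done
None
```

The board is in its notches with the bearing still on it, the keeper is fully across at its stop, the chuck and nut haven't moved, and the job was handed in at about 13 s (no verdict returned).

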